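# Release the safety catch and hold the cap press down

## Robot

A 6-joint arm with a two-finger parallel gripper is mounted at the origin on a cart in front of the work surface, level with it; the furniture and walls round the work are solid. World frame = base frame: x ahead of the robot, y to its left, z up, the work surface at z = 0. Lengths are in m, angles in degrees, forces in N, time in s.
With the tool pointing down it reaches from about 0.375 to 0.9 m from the base axis. Payload 3.1 kg.
Tool frame: the origin (TCP) lies midway between the tips of the shut fingers; the grasp point (between the pads) lies 19 mm behind it; z points along the fingers, y is the line along which they close (so a half turn about z gives the same grasp; the last joint's range is limited). The gripper opens to 85 mm and grips with 20 to 120 N. Pads are 22 mm wide; open, the fingers measure 114 mm over their backs; the gripper's body (76 mm by 85 mm) begins 54 mm behind the grasp point. The pads swing forward as they close: fully open they stand 13 mm farther back than shut.
Start: joints at [-80.3, 30.224, 82.088, -0, 67.689, -10.227], TCP at [0.213, -0.588, 0.231] pointing down, gripper open.
Joint ranges: [-176.69, 176.69], [-43.24, 126.21], [12.49, 139.97], [-82, 262], [0, 151.66], [-163.58, 163.58]. Speed limits (degrees/s): [159.86, 159.86, 180, 180, 180, 180].

## Interface

Orientations are given as [roll, pitch, yaw] about the fixed x, y, z axes, in that order (R = Rz(yaw) Ry(pitch) Rx(roll)).
In Python, from plant import * gives the robot as it stands.
- The arm moves only by the tool servo_tool, never from a script. Its arguments are lists of equal length, an entry for each row: "dp": the shift along the world's x, y, z as a fraction of full scale, a list of three; "roll": the turn about the world's z as a fraction of full scale; "fingers": the opening, from 0 (shut) to 1 (fully open). A call has 1 to 20 rows; each row is the pose to reach, as a shift and turn from the pose commanded when the call began, turning the shorter way round; what a row does not reach only later rows make up. Full scale, the value 1, is 0.5 m for a shift and 180 degrees for a turn. A row lasts 1/8 s, in which the tool goes at most 62.5 mm and 10.7 degrees, less where a joint would pass 70% of its speed; a pose out of reach is approached as far as the arm can. A call with a number of a shift or a turn outside -1 to 1 is refused whole. A call with a gripper value outside its range is refused whole. The fingers move at their own pace and stop on an object; "grip_force" is the grip in N (left out, the last holds). Time passes only in rows, so rows that repeat a pose let the fingers close. It gives the time, the measured TCP pose, the force, the opening and the grip force at its end, in the units of the state.
- state(): the state, without advancing time (a new reading comes with each control period).
- read_camera(name): name is "scene" or "top" or "wrist"; returns a dict with "pixels" (480x640x3 uint8, red, green, blue), "mtx" (3x3 intrinsics, pixels), "extrinsics" (4x4, takes a point from world to camera coordinates). Camera axes: x right, y down, z forward; pixel columns grow to the right and rows downward; lengths in m; the calibration is good to about 2 mm. A picture is of the moment at which its call begins. There is no depth.
- job_done(): hands the job in; it is judged then, once.
The state is a dict: "clock": time; "qpos": joint angles; "qd": joint speeds; "joint_torque": joint torques, N m; "tool_pos": TCP position; "tcp_rot": TCP orientation; "force": force on the tool from outside, world axes, zero at the start; "wrist_torque": the same for the moment, N m; "width": opening from 0.0 (shut) to 1.0 (fully open); "grasp_force": force on a finger pad.
Only numpy, scipy, OpenCV 4.12 (cv2) and the standard library are available. Lean on these libraries where they do the work, as an engineer would, in place of code of your own. Each camera call takes 0.05 s, during which the arm holds its last target. There are 200 camera calls.

## Task

The brown bottle with the white cap stands in one of the two stations of the hand press; the other station only has a blanking plug in it. At the bottle's station, first swing the safety catch behind the lever fully aside by its peg, then take that lever by its ball knob, pull it all the way down so that its rubber foot presses on the bottle's cap, and finish while still holding it down there. Leave the other station's catch and lever alone, and do not disturb the things lying around.

Things in the scene. Friction and masses are not known exactly. Their poses are not given: they have to be found in the camera images.
- press: Two-station hand press screwed to the bench: grey aluminium base plate 190 x 256 x 20 mm, the left station at its +y, the right one at its -y. Origin under the plate, 15 mm nearer the robot than its middle; its x points away from the robot, y to the left, z up. 'Press frame' below means this frame. The two stations are mirror images of each other, at y = +70 and -70 mm.
- nest_l (a point): Centre of the floor of the left nest, a round blind hole 32 mm wide and 14 mm deep in the base plate (floor 6 mm above the bench), at press x -30 mm.
- hinge_l (a point): Hinge of the left lever (axis along press y), 88 mm above the bench at press x +40 mm, between two grey cheeks whose tops are 98 mm above the bench.
- knob_l: Black ball knob, 32 mm across, at the robot-side end of the left lever; origin at the ball's centre, 170 mm from the hinge, about 198 mm above the bench at rest and 88 mm when the lever is fully down. It can revolve stiffly about the length of the lever, a steel bar 14 x 14 mm cranked at the hinge so that its tail, 55 mm long, lies level behind the hinge at rest and rises as the lever comes down. Good to pinch from above, the fingers on its two y sides.
- lever_l (a joint): Angle of the left lever (rad): 0 at rest, when it rises from the hinge towards the robot at 0.70 rad above level; 0.70 = fully down at its stop, level. A spring always pushes it back up to 0 (1 to 2 N at the knob at rest, about 4 N at the stop, and about 4 N more when the foot presses a bottle).
- foot_l: Sprung rubber foot, 22 mm wide, under the left lever 70 mm from the hinge; origin at the middle of its underside. With the lever fully down it presses on a bottle in the nest with about 9 N (its spring gives 6 mm; it meets the cap about 0.09 rad before the stop).
- catch_l (a joint): Angle of the left safety catch (rad): near 0 (up to 0.12) = closed, its bar lies across above the tail of the lever and stops the lever within about 0.15 rad; 1.4 = swung fully aside at its stop; beyond 1.0 it clears the tail. Opening swings the peg first away from the robot (+x), then outward (+y), about a vertical axis. It has light friction and stays where it is left.
- peg_l (a point): Centre of the upper end of the upright round peg of the left catch, 152 mm above the bench; the peg is 12 mm thick and stands free for 45 mm above the catch bar (bar top 107 mm above the bench). It is 34 mm from the pivot, behind the lever's hinge.
- pivot_l (a point): Pivot of the left catch (vertical axis) on its post, 102 mm above the bench, at press x +74.5 mm, 34 mm outward (+y) of the lever's middle line.
- nest_r (a point): Centre of the floor of the right nest, a round blind hole 32 mm wide and 14 mm deep in the base plate (floor 6 mm above the bench), at press x -30 mm.
- hinge_r (a point): Hinge of the right lever (axis along press y), 88 mm above the bench at press x +40 mm, between two grey cheeks whose tops are 98 mm above the bench.
- knob_r: Black ball knob, 32 mm across, at the robot-side end of the right lever; origin at the ball's centre, 170 mm from the hinge, about 198 mm above the bench at rest and 88 mm when the lever is fully down. It can revolve stiffly about the length of the lever, a steel bar 14 x 14 mm cranked at the hinge so that its tail, 55 mm long, lies level behind the hinge at rest and rises as the lever comes down. Good to pinch from above, the fingers on its two y sides.
- lever_r (a joint): Angle of the right lever (rad): 0 at rest, when it rises from the hinge towards the robot at 0.70 rad above level; 0.70 = fully down at its stop, level. A spring always pushes it back up to 0 (1 to 2 N at the knob at rest, about 4 N at the stop, and about 4 N more when the foot presses a bottle).
- foot_r: Sprung rubber foot, 22 mm wide, under the right lever 70 mm from the hinge; origin at the middle of its underside. With the lever fully down it presses on a bottle in the nest with about 9 N (its spring gives 6 mm; it meets the cap about 0.09 rad before the stop).
- catch_r (a joint): Angle of the right safety catch (rad): near 0 (up to 0.12) = closed, its bar lies across above the tail of the lever and stops the lever within about 0.15 rad; 1.4 = swung fully aside at its stop; beyond 1.0 it clears the tail. Opening swings the peg first away from the robot (+x), then outward (-y), about a vertical axis. It has light friction and stays where it is left.
- peg_r (a point): Centre of the upper end of the upright round peg of the right catch, 152 mm above the bench; the peg is 12 mm thick and stands free for 45 mm above the catch bar (bar top 107 mm above the bench). It is 34 mm from the pivot, behind the lever's hinge.
- pivot_r (a point): Pivot of the right catch (vertical axis) on its post, 102 mm above the bench, at press x +74.5 mm, 34 mm outward (-y) of the lever's middle line.
- dye_bottle: Brown bottle with a white cap, 30 mm across, 66 mm tall, standing in one of the two nests; origin at the centre of its underside, z up.
- blank: Plain metal blanking plug, 29 mm across, 27 mm tall with its small button, sitting in the nest that is not in use; origin at the centre of its underside.
- oil_bottle: Smaller brown bottle with a black cap, 26 mm across, 58 mm tall, standing on the bench in front of the press; a bystander. Origin at the centre of its underside.
- marker_black: Black and white marker pen 127 mm long lying on the bench; a bystander. Origin under its middle.
- count_chamber: Glass counting chamber 32 x 75 x 8 mm lying on the bench; a bystander. Origin under its middle.
Not all that is in view belongs to the job. Leave any blue or orange look-alike of the dye_bottle alone.

How it is judged (in metres and radians):
On the way, in this order (a step that is already met when the one before it is completed fails the run):
1. the catch of the bottle's station is swung aside (beyond 1.0 rad) while its lever is still up (((horizontal distance between dye_bottle and nest_l below 0.03 m and value of joint catch_l above 1 rad and value of joint lever_l below 0.3 rad) or (horizontal distance between dye_bottle and nest_r below 0.03 m and value of joint catch_r above 1 rad and value of joint lever_r below 0.3 rad))), for 0.1 s.
2. the lever of the bottle's station is pulled down and its foot presses on the cap (((horizontal distance between dye_bottle and nest_l below 0.01 m and value of joint catch_l above 0.9 rad and value of joint lever_l above 0.62 rad and contact force between foot_l and dye_bottle above 3 N) or (horizontal distance between dye_bottle and nest_r below 0.01 m and value of joint catch_r above 0.9 rad and value of joint lever_r above 0.62 rad and contact force between foot_r and dye_bottle above 3 N))), for 0.2 s.
At the end, for the whole second after the job is handed in: At the bottle's station: catch aside (over 0.9 rad), fingers on the knob (over 1 N), lever down (over 0.62 rad), foot pressing the cap (over 3 N), bottle upright in its nest (10 mm, 0.12 rad). Other station: catch under 0.35, lever under 0.15 rad (((horizontal distance between dye_bottle and nest_l below 0.01 m and value of joint catch_l above 0.9 rad and value of joint lever_l above 0.62 rad and contact force between foot_l and dye_bottle above 3 N and height (world z) of dye_bottle below 0.012 m and angle between dye_bottle's own z axis and vertical below 0.12 rad and contact force between the fingers and knob_l above 1 N and value of joint catch_r below 0.35 rad and value of joint lever_r below 0.15 rad) or (horizontal distance between dye_bottle and nest_r below 0.01 m and value of joint catch_r above 0.9 rad and value of joint lever_r above 0.62 rad and contact force between foot_r and dye_bottle above 3 N and height (world z) of dye_bottle below 0.012 m and angle between dye_bottle's own z axis and vertical below 0.12 rad and contact force between the fingers and knob_r above 1 N and value of joint catch_l below 0.35 rad and value of joint lever_l below 0.15 rad))); the arm keeps its last pose, push and grip.
It fails at once if the catch or the lever of the station without the bottle is operated ((horizontal distance between dye_bottle and nest_l below 0.03 m and (value of joint catch_r above 0.35 rad or value of joint lever_r above 0.15 rad)) or (horizontal distance between dye_bottle and nest_r below 0.03 m and (value of joint catch_l above 0.35 rad or value of joint lever_l above 0.15 rad))).
It fails at once if a thing lying around is moved more than 2 cm (distance of any of oil_bottle, marker_black, count_chamber from where it was at the start of the episode above 0.02 m).
It also fails if it takes over 43 s, if anything falls off the work surface, if the arm or the gripper's body presses on something with over 40 N, if the wrist force passes 120 N, or if a joint passes its speed limit or range.

## Working session

There is one attempt and no reset: what is moved stays moved. The work goes in short steps, Python scripts to look and compute and a tool call to move; the robot and the scene stay as the last step left them, time stands still between calls to the robot, and variables do not carry over. Pictures are saved under pics/ and viewed, at most 10 in all, crops included, and the job is handed in when it is done.

Besides the shell and the picture viewer there is one more tool, called after ">>>" as name(argument=value, ...), one argument or row to a line, values as JSON. servo_tool: Moves the arm, as the interface text tells. Shift numbers are shares of 0.5 m and turn numbers shares of 180 degrees, none past 1 either way. Its arguments: {"type":"object","properties":{"dp":{"type":"array","items":{"type":"array","items":{"type":"number"}}},"roll":{"type":"array","items":{"type":"number"}},"fingers":{"type":"array","items":{"type":"number"}},"grip_force":{"type":"number"}},"required":["dp","roll","fingers"]}

```bash
mkdir -p pics
python3 - <<'E'
from plant import *
import cv2,numpy as np
for n in("scene","top"):
    r=read_camera(n);cv2.imwrite(f"pics/{n}0.png",r["pixels"][:,:,::-1]);np.savez(f"pics/{n}0.npz",**r)
    print(r["mtx"].tolist(),r["extrinsics"].round(4).tolist())
s=state();print(s["tool_pos"],s["tcp_rot"],s["clock"])
E
```

```text
[[578.0586992853092, 0.0, 326.53414828868574], [0.0, 578.0586992853092, 234.5473900381509], [0.0, 0.0, 1.0]] [[0.515, -0.8571, -0.0153, -0.2294], [-0.4482, -0.254, -0.8571, 0.3586], [0.7307, 0.4482, -0.515, 0.9231], [0.0, 0.0, 0.0, 1.0]]
[[453.5155772304031, 0.0, 328.46401317577863], [0.0, 453.5155772304031, 240.62597017812774], [0.0, 0.0, 1.0]] [[-0.0269, -0.9993, -0.025, 0.0593], [-0.9935, 0.0295, -0.1095, 0.5522], [0.1102, 0.0219, -0.9937, 1.1182], [0.0, 0.0, 0.0, 1.0]]
[ 0.21292673 -0.58692983  0.23042812] [-1.79888257e+02 -1.99535750e-02  1.99282150e+01] 0.1
```

View pics/scene0.png

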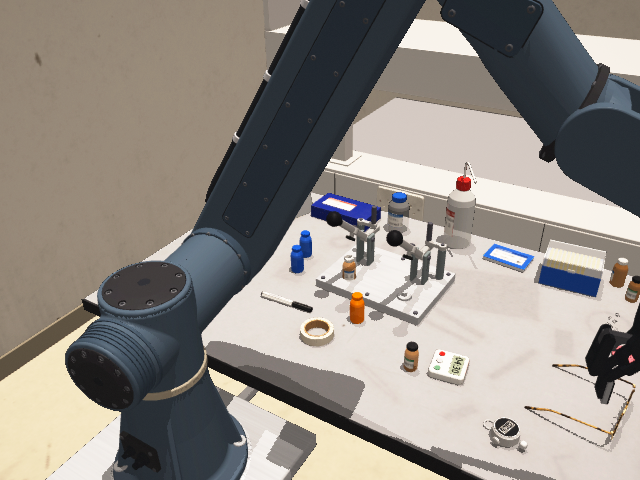

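View pics/top0.png

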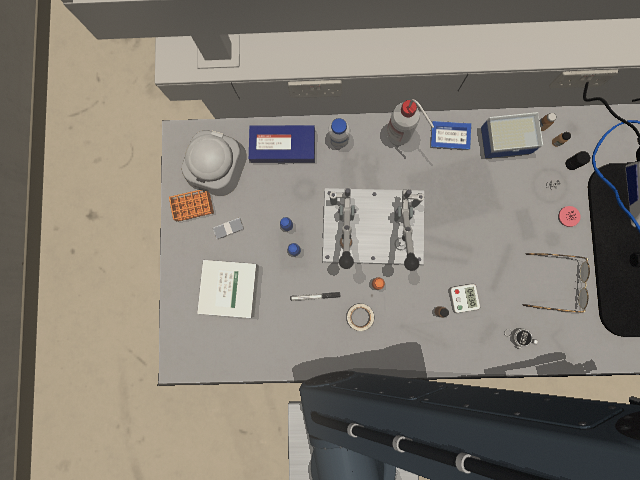

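Scene picture: the bottle candidate is at (349,266) in the image-left (+y) station. The plug is at (404,295) in the right station, and the knobs are at about (335,219) and (395,238). There are blue look-alikes at (297,259) and (306,243), an orange one at (357,308), and the black-capped oil bottle at (411,356). Top picture: plate corners are about (323,190), (424,189), (425,264) and (323,264). I'll enlarge to confirm and fit the plate.

```bash
cat > h.py <<'E'
import numpy as np
def ray(r,uv):
    E=r["extrinsics"];d=np.linalg.solve(r["mtx"],[*uv,1.]);R=E[:3,:3]
    return -R.T@E[:3,3],R.T@d
def onz(r,uv,z):
    c,d=ray(r,uv);return c+d*(z-c[2])/d[2]
def proj(r,P):
    q=r["mtx"]@(r["extrinsics"]@np.append(P,1))[:3];return q[:2]/q[2]
def press2w(px,py,T):
    x,y,a=T;return np.array([x+np.cos(a)*px-np.sin(a)*py,y+np.sin(a)*px+np.cos(a)*py])
E
python3 - <<'E'
import cv2,numpy as np
from h import *
s=dict(np.load("pics/scene0.npz"));t=dict(np.load("pics/top0.npz"))
a=cv2.resize(s["pixels"][190:330,300:470],None,fx=4,fy=4,interpolation=3)[:,:,::-1]
b=cv2.resize(t["pixels"][175:280,310:440],None,fx=5,fy=5,interpolation=3)[:,:,::-1]
cv2.imwrite("pics/cs.png",a);cv2.imwrite("pics/ct.png",b)
for uv in [(323,190),(424,189),(425,264),(323,264)]: print(onz(t,uv,.02).round(4))
for uv in [(346,261),(411,262)]: print("knob",onz(t,uv,.198).round(4))
E
```

```text
[0.6873 0.0545 0.02  ]
[ 0.6814 -0.2059  0.02  ]
[ 0.4882 -0.1988  0.02  ]
[0.4955 0.0594 0.02  ]
knob [0.49   0.0034 0.198 ]
knob [ 0.4839 -0.1357  0.198 ]
```

View pics/cs.png

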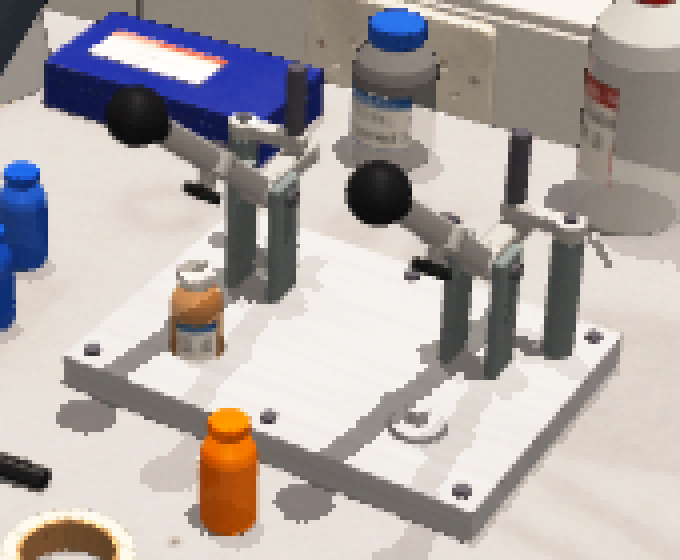

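View pics/ct.png

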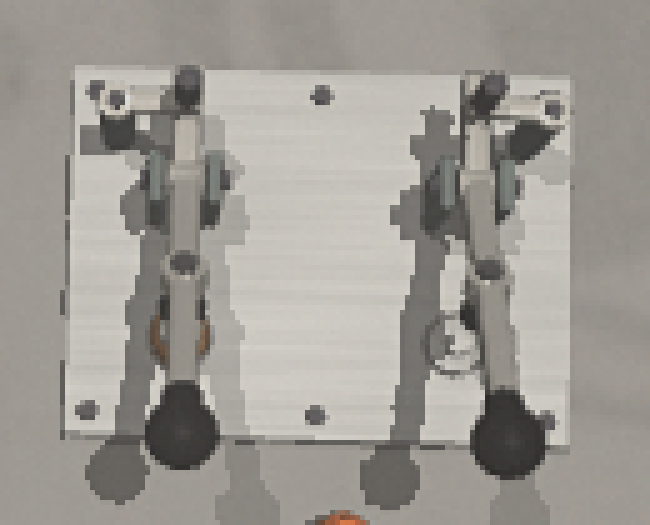

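The crop confirms the brown bottle with the white cap is in the left (+y) station under the left lever at crop (197,310). The bare plug is in the right station, and both catches are closed. I'll use the left station.

Run:
```python
import numpy as np
from h import *
from scipy.optimize import least_squares
s=dict(np.load("pics/scene0.npz"));t=dict(np.load("pics/top0.npz"))
ct=lambda u,v:((u+.5)/5-.5+310,(v+.5)/5-.5+175)
cs=lambda u,v:((u+.5)/4-.5+300,(v+.5)/4-.5+190)
W=np.array([onz(t,ct(*p),.02)[:2] for p in [(75,66),(570,76),(568,446),(63,438)]])
Wn=np.array([onz(s,cs(*p),.02)[:2] for p in [(65,358),(470,515),(620,340)]])
P=np.array([(110,128),(110,-128),(-80,-128),(-80,128)])/1e3
Q=P[[3,2,1]]
f=lambda T:np.concatenate([[press2w(*p,T)-w for p,w in zip(P,W)],[press2w(*p,T)-w for p,w in zip(Q,Wn)]]).ravel()
o=least_squares(f,[.6,-.07,0],loss='soft_l1',f_scale=.003);T=o.x;print(T,f(T).reshape(-1,2).round(4))
def tri(a,b):
    (c,d),(e,g)=ray(t,a),ray(s,b);A=np.c_[d,-g];k=np.linalg.lstsq(A,e-c,rcond=None)[0];return ((c+k[0]*d)+(e+k[1]*g))/2, np.linalg.norm(c+k[0]*d-e-k[1]*g)
print("knob",tri(ct(182,432),cs(137,116)))
print("peg tri",tri(ct(190,72),cs(297,68)), onz(t,ct(190,70),.152),onz(s,cs(297,68),.152))
for n,p in dict(knob=(40-130,70),knobdown=(-130,70),peg0=(74.5,70),pivot=(74.5,104),hinge=(40,70),nest=(-30,70)).items(): print(n,press2w(*np.array(p)/1e3,T).round(4))
np.save("T.npy",T)
```

```text
[ 0.574616   -0.07036298 -0.05597279] [[-0.0013  0.0011]
 [-0.0021  0.0005]
 [-0.0012  0.0006]
 [ 0.0018  0.0006]
 [ 0.      0.0003]
 [ 0.0001 -0.0022]
 [ 0.0038 -0.0013]]
knob (array([0.48938591, 0.00423986, 0.19916031]), np.float64(0.0019013115168889038))
peg tri (array([ 0.6571389 , -0.00437021,  0.15088218]), np.float64(0.004096694999091545)) [ 0.65890628 -0.00613189  0.152     ] [ 0.65378589 -0.00376159  0.152     ]
knob [0.4887 0.0046]
knobdown [0.4487 0.0068]
peg0 [ 0.6529 -0.0046]
pivot [0.6548 0.0293]
hinge [ 0.6185 -0.0027]
nest [0.5486 0.0012]
```

>>> servo_tool(
  dp=[
    [0,0,0.14],
    [0.2,0.25,0.14],
    [0.8,1,0.14],
    [0.8,1,0.14],
    [0.8,1,0.14],
    [0.8,1,0.14],
    [0.8,1,0.14],
    [0.8,1,0.14],
    [0.8,1,0.14],
    [0.8,1,0.14],
    [0.8,1,0.14],
    [0.8,1,0.14],
    [0.8,1,0.14],
    [0.8,1,0.14],
    [0.8,1,0.14],
  ],
  roll=[0,0.05,0.594,0.594,0.594,0.594,0.594,0.594,0.594,0.594,0.594,0.594,0.594,0.594,0.594],
  fingers=[1,1,1,1,1,1,1,1,1,1,1,1,0.5,0.5,0.5],
  grip_force=20,
)

```text
clock: 1.98
tool_pos: [0.6122, -0.0891, 0.3014]
tcp_rot: [-180.0, -0.0, 126.7]
force: [-0.1, 0.0, -0.5]
width: 0.498
grasp_force: 0.0
```

>>> servo_tool(
  dp=[
    [0.087,0.168,-0.1],
    [0.087,0.168,-0.1],
    [0.087,0.168,-0.1],
    [0.087,0.168,-0.1],
  ],
  roll=[0,0,0,0],
  fingers=[0.5,0.5,0.5,0.5],
)

```text
clock: 2.48
tool_pos: [0.6564, -0.0049, 0.2517]
tcp_rot: [-180.0, 0.0, 126.8]
force: [0.1, -0.0, 0.4]
width: 0.503
grasp_force: 0.0
```

Run:
```python
from plant import *
import cv2,numpy as np
from h import *
r=read_camera("wrist");np.savez("pics/w1.npz",**r);im=r["pixels"][:,:,::-1].copy();cv2.imwrite("pics/w1.png",im)
for P in [(.655,-.0045,.152),(.6548,.0293,.107)]: print(proj(r,np.array(P)).round(1))
print(state()["tool_pos"])
```

```text
[312.6 235.6]
[340.2 182. ]
[ 0.65650365 -0.00518145  0.25214798]
```

View pics/w1.png

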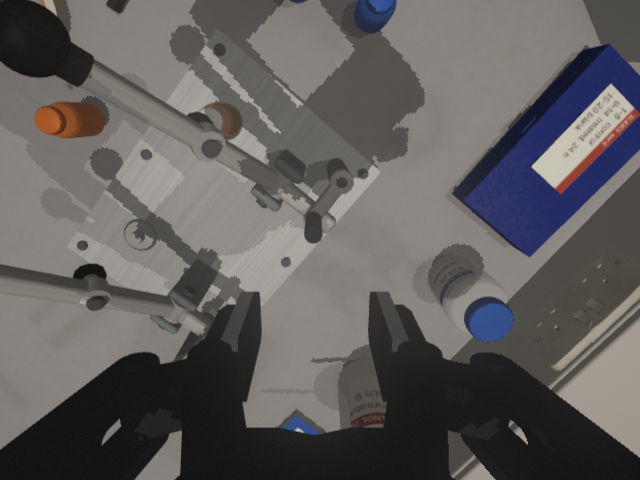

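The wrist view shows the peg top at (313,233) and the pivot at (341,182), both within 3 px of prediction. I'll descend and pinch the peg.

>>> servo_tool(
  dp=[
    [0,0,-0.1],
    [0,0,-0.2],
    [0,0,-0.264],
    [0,0,-0.264],
    [0,0,-0.264],
    [0,0,-0.264],
    [0,0,-0.264],
    [0,0,-0.264],
    [0,0,-0.264],
  ],
  roll=[0,0,0,0,0,0,0,0,0],
  fingers=[0.5,0.5,0.5,0.5,0,0,0,0,0],
)

```text
clock: 3.65
tool_pos: [0.658, -0.005, 0.1218]
tcp_rot: [179.9, 0.3, 126.9]
force: [-1.8, -4.0, 6.6]
width: 0.128
grasp_force: 22.0
```

>>> servo_tool(
  dp=[
    [0.008,0.001,0],
    [0.015,0.003,0],
    [0.021,0.005,0],
    [0.027,0.008,0],
    [0.033,0.012,0],
    [0.038,0.016,0],
    [0.043,0.02,0],
    [0.048,0.026,0],
    [0.052,0.031,0],
    [0.055,0.037,0],
    [0.058,0.042,0],
    [0.059,0.046,0],
    [0.06,0.049,0],
    [0.061,0.052,0],
    [0.061,0.052,0],
    [0.061,0.052,0],
  ],
  roll=[0,0,0,0,0,0,0,0,0,0,0,0,0,0,0,0],
  fingers=[0,0,0,0,0,0,0,0,0,0,0,0,0,0,0,0],
)

```text
clock: 5.65
tool_pos: [0.6879, 0.021, 0.1213]
tcp_rot: [180.0, 0.2, 126.9]
force: [-1.2, -5.7, 5.2]
width: 0.13
grasp_force: 22.3
```

>>> servo_tool(
  dp=[
    [0.061,0.052,0],
    [0,0,0],
  ],
  roll=[0,0],
  fingers=[0.4,0.4],
)

```text
clock: 5.9
tool_pos: [0.6853, 0.0205, 0.1187]
tcp_rot: [-179.7, -0.1, 126.9]
force: [1.7, 0.8, -0.1]
width: 0.397
grasp_force: 0.0
```

My first row there repeated the old shift by mistake, so I'll check the catch after rising.

>>> servo_tool(
  dp=[
    [0,0,0.1],
    [0,0,0.26],
    [0,0,0.26],
  ],
  roll=[0,0,0],
  fingers=[0.4,0.4,0.4],
)

```text
clock: 6.28
tool_pos: [0.6897, 0.0229, 0.2554]
tcp_rot: [179.5, 0.4, 126.9]
force: [0.0, -0.1, -0.5]
width: 0.401
grasp_force: 0.0
```

Run:
```python
from plant import *
import cv2,numpy as np
from h import *
r=read_camera("wrist");im=r["pixels"][:,:,::-1].copy();cv2.imwrite("pics/w2.png",im)
T=np.load("T.npy")
for th in(0.1,1.,1.2,1.4): print(th,proj(r,np.append(press2w(.0745+.034*np.sin(th),.104-.034*np.cos(th),T),.152)).round(1))
print(state()["tool_pos"])
```

```text
0.1 [246.1 237.9]
1.0 [291.1 244.2]
1.2 [300.6 240.3]
1.4 [309.1 234.7]
[0.68963376 0.02293259 0.25570721]
```

View pics/w2.png

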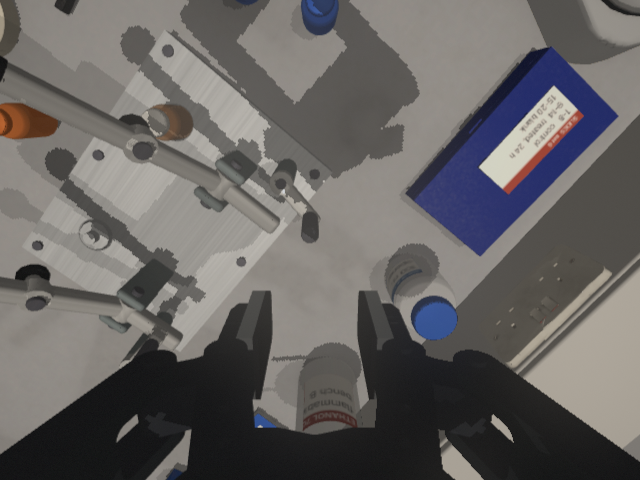

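The peg top is now at (311,234), matching 1.4 rad, so the catch is fully open. Next I'll go above the knob.

>>> servo_tool(
  dp=[
    [-0.2,-0.018,0.06],
    [-0.401,-0.036,0.06],
    [-0.401,-0.036,0.06],
    [-0.401,-0.036,0.06],
    [-0.401,-0.036,0.06],
    [-0.401,-0.036,0.06],
    [-0.401,-0.036,0.06],
    [-0.401,-0.036,0.06],
  ],
  roll=[0.05,0.277,0.277,0.277,0.277,0.277,0.277,0.277],
  fingers=[0.8,0.8,0.8,0.8,0.8,0.8,0.8,0.8],
)

```text
clock: 7.32
tool_pos: [0.4866, 0.0046, 0.2788]
tcp_rot: [180.0, -0.0, 176.6]
force: [0.3, 0.8, 0.4]
width: 0.8
grasp_force: 0.0
```

Run:
```python
from plant import *
import cv2,numpy as np
from h import *
r=read_camera("wrist");im=r["pixels"][:,:,::-1].copy()
p=proj(r,np.array([.489,.0045,.198]));print(p,state()["tool_pos"])
print("orange",onz(dict(np.load("pics/top0.npz")),(378,284),.06))
u,v=p.round().astype(int);cv2.drawMarker(im,(int(u),int(v)),(0,255,0),0,20);cv2.imwrite("pics/w3.png",im)
```

```text
[313.11894596 249.882816  ] [0.48665661 0.00457357 0.27893079]
orange [ 0.44054901 -0.07487687  0.06      ]
```

View pics/w3.png

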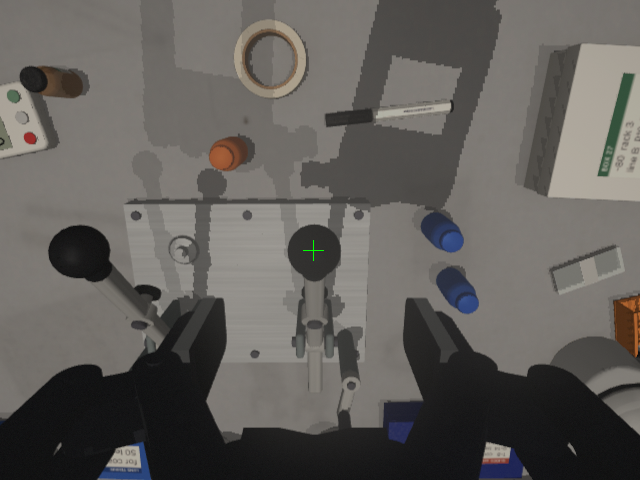

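The knob is centred on the green mark at (313,250). I'll descend and pinch it.

>>> servo_tool(
  dp=[
    [0.004,0,-0.1],
    [0.004,0,-0.2],
    [0.004,0,-0.2],
    [0.004,0,-0.2],
    [0.004,0,-0.2],
    [0.004,0,-0.2],
    [0.004,0,-0.2],
    [0.004,0,-0.2],
  ],
  roll=[0,0,0,0,0,0,0,0],
  fingers=[0.8,0.8,0.8,0,0,0,0,0],
  grip_force=50,
)

```text
clock: 8.38
tool_pos: [0.4887, 0.0043, 0.1799]
tcp_rot: [-180.0, 0.1, 176.7]
force: [-0.9, -1.4, 3.8]
width: 0.344
grasp_force: 49.1
```

>>> servo_tool(
  dp=[
    [-0.01,0.001,-0.013],
    [-0.021,0.001,-0.027],
    [-0.03,0.002,-0.041],
    [-0.038,0.002,-0.056],
    [-0.046,0.002,-0.071],
    [-0.053,0.003,-0.087],
    [-0.059,0.003,-0.103],
    [-0.065,0.003,-0.119],
    [-0.069,0.004,-0.135],
    [-0.073,0.004,-0.151],
    [-0.076,0.004,-0.168],
    [-0.078,0.004,-0.185],
    [-0.079,0.004,-0.202],
    [-0.08,0.004,-0.22],
    [-0.08,0.004,-0.226],
    [-0.08,0.004,-0.226],
    [-0.08,0.004,-0.226],
  ],
  roll=[0,0,0,0,0,0,0,0,0,0,0,0,0,0,0,0,0],
  fingers=[0,0,0,0,0,0,0,0,0,0,0,0,0,0,0,0,0],
)

```text
clock: 10.5
tool_pos: [0.4486, 0.0065, 0.0679]
tcp_rot: [-180.0, 0.1, 176.7]
force: [-4.4, -0.9, 24.9]
width: 0.346
grasp_force: 53.5
```

Run:
```python
from plant import *
import cv2,numpy as np
r=read_camera("scene");cv2.imwrite("pics/s4.png",cv2.resize(r["pixels"][190:330,280:470],None,fx=4,fy=4,interpolation=3)[:,:,::-1])
s=state();print(s["tool_pos"],s["force"],s["grasp_force"],s["width"])
```

```text
[0.44862769 0.00654126 0.06784747] [-4.80025001 -2.03371242 25.19514496] 53.45195531845093 0.3446741263890993
```

View pics/s4.png

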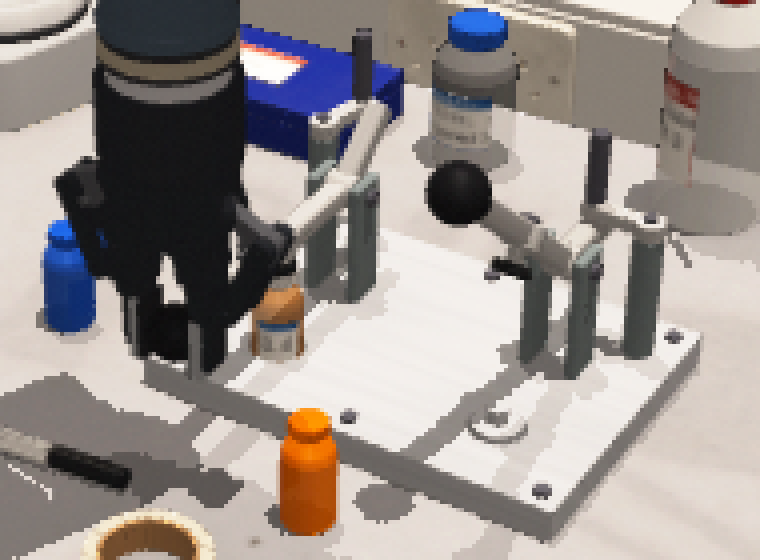

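The picture shows the lever level, the foot on the cap at about (285,275), and the knob held between the fingers. The 25 N upward force means the lever is against its stop. The other station is unchanged.

```bash
python3 -c "
from plant import *
print(job_done())"
```

```text
the job is handed in; nothing more can be done
None
```

I handed the job in at about 10.5 s: the left station's catch is swung fully aside, and its lever is held down at the stop with the foot on the bottle's cap. The right station's catch and lever weren't touched; I got no verdict back.

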